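Reload the badge dies in reverse order

TASK

Move the four coloured badge dies from the rail rack into the four pockets of the plywood tray in reverse order: the die that stood leftmost goes into the rightmost pocket, and so on to the last. They hook into one another in the row, so lift each one straight up until it is clear of its neighbours, never sideways, then set it down gently, upright and flat on the floor of its pocket.

Things in the scene. Friction and masses are not known exactly. Their poses are not given: they have to be found in the camera images.
- die_red: red badge die, loose block, 0.3 kg, 50 (x) x 57 (y) x 40 high. On its top a red tab, 20 (x) x 26 (y), 40 to 74 mm above the underside: pinch it along x. T-shaped tongue 13 long on +y, matching T groove in -y, both full height, 2 mm play: dies in the row hook together and leave only straight up. Origin: centre of underside, below the tab; z up.
- die_yellow: yellow badge die, loose block, 0.3 kg, 50 (x) x 57 (y) x 40 high. On its top a yellow tab, 20 (x) x 26 (y), 40 to 74 mm above the underside: pinch it along x. T-shaped tongue 13 long on +y, matching T groove in -y, both full height, 2 mm play: dies in the row hook together and leave only straight up. Origin: centre of underside, below the tab; z up.
- die_green: green badge die, loose block, 0.3 kg, 50 (x) x 57 (y) x 40 high. On its top a green tab, 20 (x) x 26 (y), 40 to 74 mm above the underside: pinch it along x. T-shaped tongue 13 long on +y, matching T groove in -y, both full height, 2 mm play: dies in the row hook together and leave only straight up. Origin: centre of underside, below the tab; z up.
- die_blue: blue badge die, loose block, 0.3 kg, 50 (x) x 57 (y) x 40 high. On its top a blue tab, 20 (x) x 26 (y), 40 to 74 mm above the underside: pinch it along x. T-shaped tongue 13 long on +y, matching T groove in -y, both full height, 2 mm play: dies in the row hook together and leave only straight up. Origin: centre of underside, below the tab; z up.
- seat_red: red seat: fixed plate 86 (x) x 42 (y) x 4 thick on the rail rack; the red die stands on it at the start. A red strip of it, 37 mm long, shows on the die's -x side and marks where that die came from. Origin: underside of the plate, straight below the die's origin, 4 mm under the die.
- seat_yellow: yellow seat: fixed plate 86 (x) x 42 (y) x 4 thick on the rail rack; the yellow die stands on it at the start. A yellow strip of it, 37 mm long, shows on the die's -x side and marks where that die came from. Origin: underside of the plate, straight below the die's origin, 4 mm under the die.
- seat_green: green seat: fixed plate 86 (x) x 42 (y) x 4 thick on the rail rack; the green die stands on it at the start. A green strip of it, 37 mm long, shows on the die's -x side and marks where that die came from. Origin: underside of the plate, straight below the die's origin, 4 mm under the die.
- seat_blue: blue seat: fixed plate 86 (x) x 42 (y) x 4 thick on the rail rack; the blue die stands on it at the start. A blue strip of it, 37 mm long, shows on the die's -x side and marks where that die came from. Origin: underside of the plate, straight below the die's origin, 4 mm under the die.
- rail_rack: Source rack, fixed: plywood base 100 (x, from -68 to +32) x 216 (y) x 6 high, end cheeks 24 high. Seats lie on it in any colour order at x = 0, y = +69, +23, -23, -69 mm. x points away from the robot, y to the robot's left, within 15 degrees. Origin: on the table under the middle of the row of dies.
- pocket_tray: Destination, fixed plywood tray 76 (x) x 313 (y) x 15 high, left or right of the rail rack. Four pockets, each 66 (x) x 72 (y), floor 5 mm above the table, walls 5 thick, 10 above the floor; centres x = 0, y = +115.5, +38.5, -38.5, -115.5 mm. x points away from the robot, y to the robot's left, within 15 degrees. Origin: on the table, mid-tray.

How it is judged:
By the outcome, as a careful person would: the job done as asked, in the order asked, and still so for the second after the job is handed in, with the robot touching nothing.
It also fails if it takes over 115 s, if anything falls off the work surface, if the arm or the gripper's body presses on something with over 40 N, if the wrist force passes 120 N, or if a joint passes its speed limit or range.

ROBOT

A 6-joint arm with a two-finger parallel gripper is mounted at the origin on the work surface. World frame = base frame: x ahead of the robot, y to its left, z up, the work surface at z = 0. Lengths are in m, angles in rad, forces in N, time in s.
With the tool pointing down it reaches from about 0.425 to 0.95 m from the base axis. Payload 3.5 kg.
Tool frame: the origin (TCP) lies at the very end of the fingers, on their centre line; the grasp point (between the pads) lies 19 mm behind it (ctrl.grip_point_offset is the distance from the TCP to the grasp point, in m); z points along the fingers, y is the line along which they close (so a half turn about z gives the same grasp; the last joint's range is limited). The gripper opens to 85 mm and grips with 20 to 120 N. Pads are 22 mm wide; open, the fingers measure 114 mm over their backs; the gripper's body (76 mm by 85 mm) begins 54 mm behind the grasp point. The pads swing forward as they close: fully open they stand 13 mm farther back than shut.
Start: joints at [-1.482, 0.286, 1.577, -0, 1.279, -0.15], TCP at [0.16, -0.656, 0.231] pointing down, gripper open.
Joint ranges: [-2.77, 2.77], [-0.9, 2.22], [0.21, 2.48], [-1.53, 4.67], [0.24, 2.81], [-2.84, 2.84]. Speed limits (rad/s): [2.79, 2.79, 3.14, 3.14, 3.14, 3.14].

INTERFACE

Orientations are given as a unit quaternion [x, y, z, w].
In Python, from plant import ctrl gives the robot as it stands. The module is installed in compiled form; this text tells all that it offers.
- The arm moves only by the shell command python3 -m pendant 'ROWS' [OPENING] [FORCE]. ROWS is JSON, a list of rows, each an object of numbers: "dx", "dy", "dz": the shift along the tool's x, y, z in cm; "twist": the turn about the tool's z in degrees. A call has 1 to 10 rows; each row is the pose to reach, as a shift and turn from the pose commanded when the call began, along the tool's axes at that moment; what a row does not reach only later rows make up. A row lasts 1/8 s, in which the tool goes at most 62.5 mm and 10.7 degrees, less where a joint would pass 70% of its speed; a pose out of reach is approached as far as the arm can. A call with a gripper value outside its range is refused whole. OPENING is the opening in per cent of the stroke, from 0 (shut) to 100 (fully open), set as the call begins (- or left out, the last holds). The fingers move at their own pace and stop on an object; FORCE is the grip in N (left out, the last holds). Time passes only in rows, so rows that repeat a pose let the fingers close. It gives the time, the measured TCP pose, the force, the opening and the grip force at its end, in the units of the state.
- ctrl.get_state(): the state, without advancing time (a new reading comes with each control period).
- ctrl.read_camera(name): name is "scene" or "side" or "wrist"; returns a dict with "img" (420x560x3 uint8, red, green, blue), "depth" (420x560 float32, m along the optical axis (not along the pixel's ray), 0 where there is no reading), "camera_matrix" (3x3 intrinsics, pixels), "distortion" ([k1, k2, p1, p2, k3] as OpenCV has them; the pictures are not rectified), "xyz" and "rotation" of the camera in the world; the wrist camera has in their place "tool_from_camera" (4x4, takes a point from camera to tool coordinates, whose origin is the TCP and whose axes are the flange's). Camera axes: x right, y up, looking along -z (the intrinsics and any distortion apply to the point x, -y, -z); pixel columns grow to the right and rows downward; lengths in m; the calibration is good to about 2 mm. A picture is of the moment at which its call begins: read the wrist's pose just before it.
- ctrl.sign_off(): hands the job in; it is judged then, once.
The state is a dict: "time": time; "qpos": joint angles; "dq": joint speeds; "joint_efforts": joint torques, N m; "eef_pos": TCP position; "tcp_rot": TCP orientation; "contact_force": force on the tool from outside, world axes, zero at the start; "wrist_torque": the same for the moment, N m; "opening": opening from 0.0 (shut) to 1.0 (fully open); "finger_force": force on a finger pad.
Only numpy, scipy, OpenCV 4.12 (cv2) and the standard library are available. Lean on these libraries where they do the work, as an engineer would, in place of code of your own. Each camera call takes 0.05 s, during which the arm holds its last target. There are 200 camera calls.

## Working session

There is one attempt and no reset: what is moved stays moved. The work goes in short steps, Python scripts to look and compute and a shell command to move; the robot and the scene stay as the last step left them, time stands still between calls to the robot, and variables do not carry over. Pictures are saved under pics/ and viewed, at most 14 in all, crops included, and the job is handed in when it is done.

```bash
mkdir -p pics
python3 - <<'E'
from plant import ctrl
import cv2,numpy as np
s=ctrl.get_state(); print(s['eef_pos'],s['tcp_rot'],s['time'],s['opening'],ctrl.grip_point_offset)
for n in ['scene','side']:
    c=ctrl.read_camera(n); cv2.imwrite(f'pics/{n}0.png',c['img'][:,:,::-1]); print(n,c['xyz'],np.round(c['rotation'],3).tolist(),c['camera_matrix'].tolist(),c['distortion'])
E
```

```text
[ 0.15961275 -0.65517791  0.22991853] [ 9.92879862e-01  1.19113929e-01  3.69120058e-05 -1.20447850e-03] 0.0 0.99453609714147 0.0187
scene [1.13722491 0.08046918 0.46944175] [0.3, 0.35, 0.681, 0.568] [[411.7935559133622, 0.0, 284.225917744547], [0.0, 411.7935559133622, 207.15670746035062], [0.0, 0.0, 1.0]] [0.01140074 0.         0.         0.         0.        ]
side [ 0.36539409 -0.7840493   0.55080137] [0.483, -0.046, -0.096, 0.869] [[541.4815947571282, 0.0, 285.3170282845254], [0.0, 541.4815947571282, 211.0490510607587], [0.0, 0.0, 1.0]] [-0.10277852  0.          0.          0.          0.        ]
```

View pics/scene0.png

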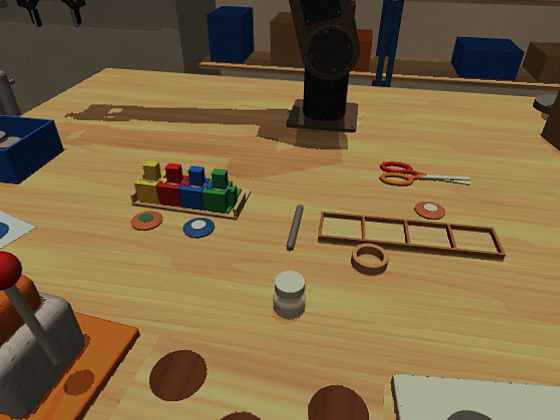

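View pics/side0.png

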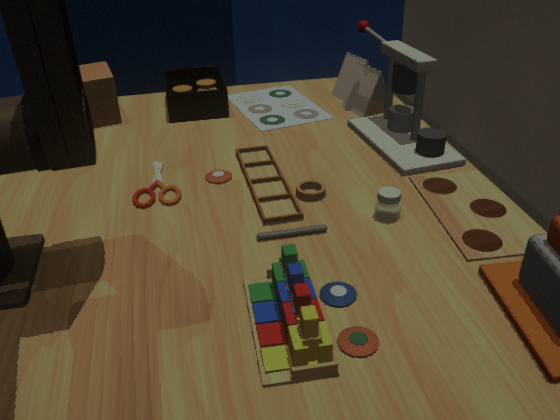

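The scene camera faces the robot. The rack is on the robot's right, with tabs at scene px (151,170) yellow, (174,172) red, (197,174) blue and (220,178) green. From robot left to right that is green, blue, red, yellow. The tray, at px (320–502, 212–257), is to the left and empty. The side view agrees.

```bash
cat > h.py <<'E'
from plant import ctrl
import cv2,numpy as np
from scipy.spatial.transform import Rotation as R
def cloud(n):
    s=ctrl.get_state(); c=ctrl.read_camera(n); K=c['camera_matrix']
    if n=='wrist':
        T=np.array(c['tool_from_camera']); Rt=R.from_quat(s['tcp_rot']).as_matrix()
        Rm=Rt@T[:3,:3]; t=Rt@T[:3,3]+s['eef_pos']
    else:
        q=np.array(c['rotation']); Rm=R.from_quat(q).as_matrix() if q.size==4 else q
        t=np.array(c['xyz'])
    v,u=np.mgrid[:420,:560].astype(float)
    p=cv2.undistortPoints(np.stack([u.ravel(),v.ravel()],1)[:,None],np.array(K),np.array(c['distortion']))[:,0]
    ray=np.c_[p[:,0],-p[:,1],-np.ones(len(p))]@Rm.T
    P=(ray*c['depth'].reshape(-1,1)+t).reshape(420,560,3); P[c['depth']==0]=np.nan
    return c['img'],P,ray.reshape(420,560,3),t
def onplane(ray,t,z): return t+ray*((z-t[2])/ray[...,2:])
def masks(img):
    h=cv2.cvtColor(img,cv2.COLOR_RGB2HSV); H,S,V=[h[...,i].astype(int) for i in range(3)]
    ok=(S>150)&(V>40)
    return dict(green=ok&(H>45)&(H<95),blue=ok&(H>100)&(H<130),red=ok&((H<6)|(H>172)),yellow=ok&(H>22)&(H<35))
E
python3 - <<'E'
from h import *
for n in ['scene','side']:
    img,P,ray,t=cloud(n); Z=P[...,2]
    print(n,'table z',np.nanmedian(Z[230:250,280:300]))
    pts=[]
    for k,m in masks(img).items():
        a=m&(Z>.077)&(Z<.095)&(P[...,1]<0)&(P[...,0]>.3)
        q=P[a]; 
        if len(q)<4: print(k,len(q)); continue
        r=cv2.minAreaRect((q[:,:2]*1000).astype(np.float32)); print(k,len(q),np.round(q.mean(0),4),np.round(np.median(Z[a]),4),np.round(r[0],1),np.round(r[1],1),round(r[2],1))
    h=cv2.cvtColor(img,cv2.COLOR_RGB2HSV)
    box=(slice(205,262),slice(310,510)) if n=='scene' else (slice(140,228),slice(230,305))
    m=np.zeros(Z.shape,bool); m[box]=True
    m&=(Z>.009)&(Z<.020)
    q=P[m]; r=cv2.minAreaRect((q[:,:2]*1000).astype(np.float32)); print('tray',m.sum(),np.median(q[:,2]),r)
    cv2.imwrite(f'pics/mask_{n}.png',m.astype(np.uint8)*255)
E
```

```text
scene table z -0.0005424309657907078
green 85 [ 0.5052 -0.1497  0.0818] 0.0823 [ 503.6 -150.1] [25.5 19. ] 88.6
blue 265 [ 0.4358 -0.478   0.0798] 0.0795 [ 467.7 -474.3] [575.6 147.1] 70.5
red 95 [ 0.5023 -0.2409  0.0815] 0.0822 [ 500.2 -241.4] [25.9 19.3] 87.8
yellow 61 [ 0.4976 -0.2875  0.0826] 0.0826 [ 497.4 -287.5] [25.1 19.1] 80.2
tray 2053 0.01314138193647979 ((526.3372802734375, 199.8831787109375), (157.9103240966797, 320.1254577636719), 16.537973403930664)
side table z 0.0024298583442485255
green 0
blue 140 [ 0.4997 -0.2003  0.0836] 0.0836 [ 500.1 -200.1] [25.6 18.1] 87.9
red 214 [ 0.4976 -0.2473  0.0829] 0.0833 [ 498.  -245.1] [28.6 19.3] 89.9
yellow 201 [ 0.4962 -0.2917  0.0831] 0.0833 [ 496.7 -290.7] [26.4 19.1] 88.1
tray 1012 0.012553117564980232 ((545.883544921875, 199.20675659179688), (110.3603744506836, 319.5931396484375), 1.876668095588684)
```

Run:
```python
from h import *
for n in ['scene','side']:
    img,P,ray,t=cloud(n); Z=P[...,2]; M=masks(img)
    bx=(P[...,1]<-.1)&(P[...,1]>-.35)&(P[...,0]>.42)&(P[...,0]<.56)
    for k in M:
        a=M[k]&bx&(Z>.078)
        b=M[k]&bx&(Z>.045)&(Z<.055)
        if b.sum()>5: print(n,k,'tab',np.round(np.median(P[a],0),4) if a.sum() else None,'top y',np.round(np.percentile(P[b][:,1],[2,98]),4),'x',np.round(np.percentile(P[b][:,0],[2,98]),4))
    h=cv2.cvtColor(img,cv2.COLOR_RGB2HSV)
    m=np.zeros(Z.shape,np.uint8)
    box=(slice(205,262),slice(310,510)) if n=='scene' else (slice(140,228),slice(230,305))
    off=0 if n=='scene' else .002
    m[box]=((Z-off>.007)&(Z-off<.020))[box]
    nl,lab,st,_=cv2.connectedComponentsWithStats(m); i=1+np.argmax(st[1:,4]); a=lab==i
    q=onplane(ray,t,.015)[a]  # top rim; walls seen slightly below
    q2=P[a]
    for nm,q in (('plane',q),('depth',q2)):
        print('tray',n,nm,a.sum(),cv2.minAreaRect((q[:,:2]*1000).astype(np.float32)))
```

```text
scene green tab [ 0.5056 -0.1496  0.0824] top y [-0.1809 -0.1236] x [0.4787 0.5273]
scene blue tab [ 0.5045 -0.1955  0.0825] top y [-0.2259 -0.1697] x [0.4792 0.5259]
scene red tab [ 0.5028 -0.2405  0.0823] top y [-0.2719 -0.2158] x [0.4764 0.5243]
scene yellow tab [ 0.4977 -0.2882  0.0825] top y [-0.3173 -0.2625] x [0.4748 0.5218]
tray scene plane 2395 ((558.5606079101562, 201.27413940429688), (131.46170043945312, 310.6725158691406), 1.7338577508926392)
tray scene depth 2395 ((557.4110717773438, 201.9087677001953), (137.81442260742188, 312.1841125488281), 1.7016918659210205)
side blue tab [ 0.4999 -0.2001  0.0835] top y [-0.2261 -0.1828] x [0.4753 0.5229]
side red tab [ 0.4975 -0.2475  0.0833] top y [-0.2723 -0.227 ] x [0.4735 0.5223]
side yellow tab [ 0.4963 -0.2917  0.0832] top y [-0.3191 -0.2664] x [0.4718 0.5202]
tray side plane 931 ((528.3259887695312, 190.88226318359375), (77.28123474121094, 321.0919189453125), 1.7772163152694702)
tray side depth 931 ((529.531494140625, 198.51443481445312), (77.42513275146484, 320.32470703125), 1.8398958444595337)
```

```bash
python3 -m pendant '[{"dx":4.5,"dy":-4.1,"twist":-7.4},{"dx":9,"dy":-8.2,"twist":-14.8},{"dx":13.5,"dy":-12.3,"twist":-22.2},{"dx":18,"dy":-16.4,"twist":-29.6},{"dx":22.5,"dy":-20.5,"twist":-37},{"dx":27,"dy":-24.6,"twist":-44.4},{"dx":31.5,"dy":-28.7,"twist":-51.8},{"dx":36,"dy":-32.8,"twist":-59.2},{"dx":40.5,"dy":-36.9,"twist":-66.6},{"dx":45.2,"dy":-41,"twist":-74}]' 60 40
```

```text
$[0]: bad value
```

```bash
python3 -m pendant '[{"dx":4.5,"dy":-4.1,"dz":0,"twist":-7.4},{"dx":9,"dy":-8.2,"dz":0,"twist":-14.8},{"dx":13.5,"dy":-12.3,"dz":0,"twist":-22.2},{"dx":18,"dy":-16.4,"dz":0,"twist":-29.6},{"dx":22.5,"dy":-20.5,"dz":0,"twist":-37},{"dx":27,"dy":-24.6,"dz":0,"twist":-44.4},{"dx":31.5,"dy":-28.7,"dz":0,"twist":-51.8},{"dx":36,"dy":-32.8,"dz":0,"twist":-59.2},{"dx":40.5,"dy":-36.9,"dz":0,"twist":-66.6},{"dx":45.2,"dy":-41,"dz":0,"twist":-74}]' 60 40
```

```text
time: 1.55
eef_pos: [0.5028, -0.1488, 0.2318]
tcp_rot: [0.72, 0.694, 0.0, 0.001]
contact_force: [0.1, -1.2, 0.4]
opening: 0.6
finger_force: 0.0
```

```bash
cat > w.py <<'E'
from h import *
import sys
s=ctrl.get_state(); print('tcp',np.round(s['eef_pos'],4),'toolx yaw',np.degrees(R.from_quat(s['tcp_rot']).as_euler('ZYX')[0]).round(2),'open',round(s['opening'],3))
img,P,ray,t=cloud('wrist'); Z=P[...,2]
cv2.imwrite('pics/%s.png'%sys.argv[1],img[:,:,::-1])
for k,m in masks(img).items():
    for nm,lo,hi in (('tab',.072,.095),('top',.042,.058)):
        a=(m&(Z>lo)&(Z<hi)&(P[...,0]<.65)).astype(np.uint8)
        nl,lab,st,_=cv2.connectedComponentsWithStats(a)
        if nl<2: continue
        q=P[lab==1+np.argmax(st[1:,4])]
        if len(q)<30: continue
        r=cv2.minAreaRect((q[:,:2]*1000).astype(np.float32)); print(k,nm,len(q),'z',np.median(q[:,2]).round(4),'c',np.round(r[0],1),np.round(r[1],1),round(r[2],1))
E
python3 w.py w1
```

```text
tcp [ 0.5028 -0.1488  0.2318] toolx yaw 87.92 open 0.6
blue tab 466 z 0.0829 c [ 499.1 -195.9] [25.1 19. ] 88.7
blue top 904 z 0.049 c [ 498.8 -198.6] [51.5 48.2] 88.9
red tab 456 z 0.0829 c [ 497.9 -241.8] [25.9 18.8] 88.2
red top 848 z 0.0489 c [ 497.7 -247.4] [44.7 48.9] 87.6
yellow tab 462 z 0.0829 c [ 496.2 -287.7] [25.4 19.5] 88.3
yellow top 388 z 0.0492 c [ 477.4 -294.1] [45.  13.4] 87.4
```

View pics/w1.png

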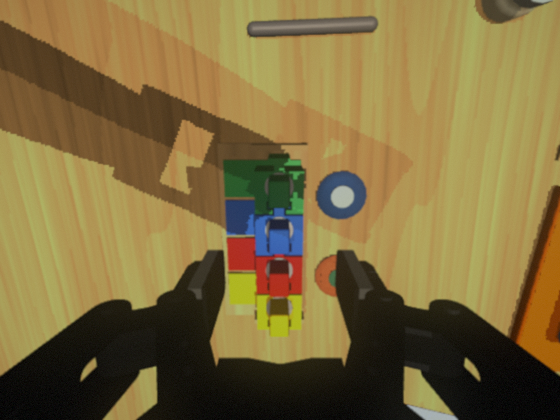

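The wrist view shows the row straight below: green tab near (278,185), then blue, red and yellow down to (279,318). The pitch is 46 mm and the yaw about -1.8°, so green is at about (0.5005, -0.150). Going down on it.

```bash
python3 -m pendant '[{"dx":-0.1,"dy":-0.2,"dz":5,"twist":0},{"dx":-0.1,"dy":-0.2,"dz":10,"twist":0},{"dx":-0.1,"dy":-0.2,"dz":14,"twist":0},{"dx":-0.1,"dy":-0.2,"dz":16,"twist":0},{"dx":-0.1,"dy":-0.2,"dz":17,"twist":0},{"dx":-0.1,"dy":-0.2,"dz":17.5,"twist":0},{"dx":-0.1,"dy":-0.2,"dz":17.5,"twist":0}]' 60 40 && python3 -m pendant '[{"dx":0,"dy":0,"dz":0,"twist":0},{"dx":0,"dy":0,"dz":0,"twist":0},{"dx":0,"dy":0,"dz":0,"twist":0},{"dx":0,"dy":0,"dz":0,"twist":0},{"dx":0,"dy":0,"dz":0,"twist":0}]' 0 40
```

```text
time: 2.48
eef_pos: [0.5003, -0.1518, 0.057]
tcp_rot: [0.721, 0.693, 0.0, 0.001]
contact_force: [-0.4, -0.2, -0.3]
opening: 0.593
finger_force: 0.0
time: 3.1
eef_pos: [0.5007, -0.1518, 0.0572]
tcp_rot: [0.721, 0.693, 0.0, 0.001]
contact_force: [1.5, -1.0, 5.3]
opening: 0.225
finger_force: 42.9
```

```bash
python3 -m pendant '[{"dx":0,"dy":0,"dz":-0.5,"twist":0},{"dx":0,"dy":0,"dz":-1.5,"twist":0},{"dx":0,"dy":0,"dz":-3.5,"twist":0},{"dx":0,"dy":0,"dz":-6,"twist":0},{"dx":0,"dy":0,"dz":-9,"twist":0},{"dx":0,"dy":0,"dz":-11.5,"twist":0},{"dx":0,"dy":0,"dz":-12,"twist":0},{"dx":0,"dy":0,"dz":-12,"twist":0}]' && python3 w.py w2
```

```text
time: 4.1
eef_pos: [0.4993, -0.1513, 0.1757]
tcp_rot: [0.721, 0.693, -0.0, -0.001]
contact_force: [0.1, -0.1, -2.3]
opening: 0.224
finger_force: 41.9
tcp [ 0.4993 -0.1513  0.1757] toolx yaw 87.68 open 0.224
red tab 195 z 0.083 c [ 497.4 -250. ] [ 9.1 19.7] 82.8
yellow tab 365 z 0.0823 c [ 496.5 -280.1] [11.2 18.9] 87.8
yellow top 475 z 0.049 c [ 478.  -292.6] [41.5 13.5] 87.2
```

View pics/w2.png

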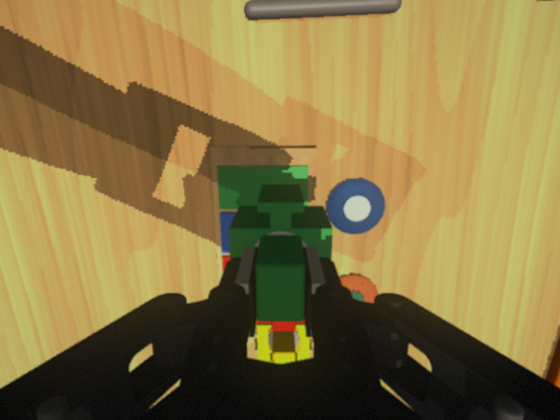

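Green hangs upright between the fingers at (283,280), clear of its neighbours, and the green seat is bare at (262,185). Carrying it to the tray's rightmost pocket.

```bash
python3 -m pendant '[{"dx":3.5,"dy":0.4,"dz":0,"twist":0},{"dx":9,"dy":1,"dz":0,"twist":-1},{"dx":15,"dy":1.6,"dz":0,"twist":-2},{"dx":20,"dy":2.2,"dz":0,"twist":-3},{"dx":23,"dy":2.4,"dz":0,"twist":-4},{"dx":23.5,"dy":2.4,"dz":0,"twist":-4},{"dx":23.5,"dy":2.4,"dz":0,"twist":-4}]'
cat > tray.py <<'E'
from h import *
import sys
s=ctrl.get_state(); yaw=R.from_quat(s['tcp_rot']).as_euler('ZYX')[0]; print('tcp',np.round(s['eef_pos'],4),'toolx yaw',np.degrees(yaw).round(2),'open',round(s['opening'],3))
img,P,ray,t=cloud('wrist'); cv2.imwrite('pics/%s.png'%sys.argv[1],img[:,:,::-1])
Z=P[...,2]; z0=np.nanmedian(Z[(Z<.004)]); 
m=((Z>.009)&(Z<.020)&(P[...,0]>.46)&(P[...,0]<.60)&(P[...,1]>.02)&(P[...,1]<.38)).astype(np.uint8)
nl,lab,st,_=cv2.connectedComponentsWithStats(m); a=lab==1+np.argmax(st[1:,4]); q=P[a]
r=cv2.minAreaRect((q[:,:2]*1000).astype(np.float32)); print('z0',z0,a.sum(),r)
cv2.imwrite('pics/%s_m.png'%sys.argv[1],a.astype(np.uint8)*255)
E
python3 tray.py w3
```

```text
time: 5.03
eef_pos: [0.5326, 0.0822, 0.1751]
tcp_rot: [0.697, 0.718, -0.001, -0.001]
contact_force: [0.3, -0.7, -2.4]
opening: 0.227
finger_force: 42.0
tcp [0.5326 0.0822 0.1751] toolx yaw 91.7 open 0.227
z0 -0.0008844270659291997 3699 ((530.3531494140625, 153.20437622070312), (76.67366027832031, 171.07057189941406), 1.6142610311508179)
```

View pics/w3.png

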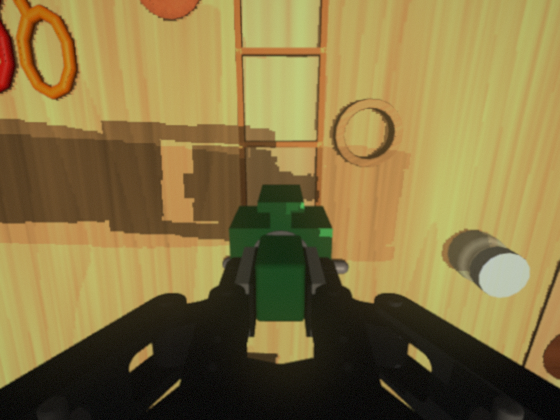

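Run:
```python
from h import *
img,P,ray,t=cloud('wrist'); Z=P[...,2]; G=onplane(ray,t,.015)
for r0,r1 in ((136,152),(42,60)):
    sl=(slice(r0,r1),slice(255,310)); a=(Z[sl]>.010)&(Z[sl]<.02)
    print(a.sum(),np.median(P[sl][a],0).round(4),np.percentile(P[sl][a][:,1],[5,95]).round(4),'plane',np.median(G[sl][a],0).round(4))
for c0,c1 in ((228,252),(308,335)):
    sl=(slice(60,135),slice(c0,c1)); a=(Z[sl]>.010)&(Z[sl]<.02)
    print('rail',np.median(P[sl][a],0).round(4))
```

```text
334 [0.5334 0.1244 0.014 ] [0.1219 0.1271] plane [0.5334 0.1245 0.015 ]
407 [0.5305 0.2011 0.0139] [0.1985 0.2037] plane [0.5305 0.2009 0.015 ]
rail [0.4945 0.1638 0.0141]
rail [0.5653 0.165  0.014 ]
```

Dividers are at rows 144 and 50, which puts the tray centre at (0.529, 0.201) with yaw 1.7°. That leaves a small shift, then down.

```bash
python3 -m pendant '[{"dx":0.2,"dy":0,"dz":2,"twist":0},{"dx":0.2,"dy":0,"dz":6,"twist":0},{"dx":0.2,"dy":0,"dz":9.5,"twist":0},{"dx":0.2,"dy":0,"dz":11,"twist":0},{"dx":0.2,"dy":0,"dz":11.6,"twist":0},{"dx":0.2,"dy":0,"dz":11.9,"twist":0},{"dx":0.2,"dy":0,"dz":12.1,"twist":0},{"dx":0.2,"dy":0,"dz":12.2,"twist":0},{"dx":0.2,"dy":0,"dz":12.3,"twist":0},{"dx":0.2,"dy":0,"dz":12.3,"twist":0}]'
```

```text
time: 6.38
eef_pos: [0.5333, 0.0845, 0.0535]
tcp_rot: [0.697, 0.717, 0.0, 0.0]
contact_force: [0.6, -0.3, -2.3]
opening: 0.228
finger_force: 41.9
```

```bash
python3 -m pendant '[{"dx":0,"dy":0,"dz":0.05,"twist":0},{"dx":0,"dy":0,"dz":0.1,"twist":0},{"dx":0,"dy":0,"dz":0.15,"twist":0},{"dx":0,"dy":0,"dz":0.15,"twist":0}]'
```

```text
time: 6.88
eef_pos: [0.5334, 0.0844, 0.0522]
tcp_rot: [0.697, 0.717, -0.0, -0.0]
contact_force: [-1.4, 0.7, 0.6]
opening: 0.229
finger_force: 42.2
```

```bash
python3 -m pendant '[{"dx":0,"dy":0,"dz":0,"twist":0},{"dx":0,"dy":0,"dz":0,"twist":0},{"dx":0,"dy":0,"dz":0,"twist":0},{"dx":0,"dy":0,"dz":0,"twist":0},{"dx":0,"dy":0,"dz":-2,"twist":0},{"dx":0,"dy":0,"dz":-6,"twist":0},{"dx":0,"dy":0,"dz":-11,"twist":0},{"dx":0,"dy":0,"dz":-15,"twist":0},{"dx":0,"dy":0,"dz":-16,"twist":0},{"dx":0,"dy":0,"dz":-16,"twist":0}]' 55
cat > g.py <<'E'
from h import *
img,P,ray,t=cloud('scene'); cv2.imwrite('pics/s_last.png',img[:,:,::-1])
for n in ('wrist','scene'):
    img,P,ray,t=cloud(n); Z=P[...,2]
    for k,m in masks(img).items():
        for nm,lo,hi in (('tab',.071,.090),('top',.040,.053)):
            a=m&(Z>lo)&(Z<hi)&(P[...,1]>0)&(P[...,0]<.62)&(P[...,0]>.45)&(P[...,1]<.4)
            if a.sum()<25: continue
            q=P[a]; r=cv2.minAreaRect((q[:,:2]*1000).astype(np.float32)); print(n,k,nm,len(q),'z',np.percentile(q[:,2],[10,50,90]).round(4),np.round(r[0],1),np.round(r[1],1),round(r[2],1))
E
python3 g.py
```

```text
time: 8.12
eef_pos: [0.5332, 0.0844, 0.2117]
tcp_rot: [0.697, 0.717, 0.0, 0.0]
contact_force: [0.7, 0.3, -0.1]
opening: 0.548
finger_force: 0.0
scene green tab 82 z [0.0762 0.0775 0.0782] [535.   85.3] [19.7 20.7] 3.8
scene green top 214 z [0.0419 0.0437 0.0446] [534.5  84.9] [51.1 55.7] 3.6
```

```bash
python3 -m pendant '[{"dx":-4,"dy":-0.6,"dz":0,"twist":0.5},{"dx":-10,"dy":-1.5,"dz":0,"twist":1.2},{"dx":-16,"dy":-2.4,"dz":0,"twist":2},{"dx":-22,"dy":-3.3,"dz":0,"twist":2.8},{"dx":-26,"dy":-4,"dz":0,"twist":3.5},{"dx":-28,"dy":-4.2,"dz":0,"twist":3.5},{"dx":-28,"dy":-4.2,"dz":0,"twist":3.5}]' 60 && python3 w.py w4
```

```text
time: 9.15
eef_pos: [0.4991, -0.197, 0.2106]
tcp_rot: [0.719, 0.695, -0.0, -0.001]
contact_force: [-0.5, 1.0, 0.6]
opening: 0.6
finger_force: 0.0
tcp [ 0.4991 -0.197   0.2106] toolx yaw 88.09 open 0.6
blue top 64 z 0.0491 c [ 515.9 -183.2] [8.7 9.9] 54.3
red tab 563 z 0.0829 c [ 497.8 -241.8] [25.2 18.7] 87.8
red top 1146 z 0.0489 c [ 497.5 -244.6] [52.  49.7] 88.1
yellow tab 623 z 0.0829 c [ 496.3 -287.7] [26.9 19.5] 87.9
yellow top 1054 z 0.0489 c [ 495.8 -293.9] [46.1 49.9] 87.9
```

```bash
python3 -m pendant '[{"dx":0.1,"dy":0,"dz":4,"twist":0},{"dx":0.1,"dy":0,"dz":9,"twist":0},{"dx":0.1,"dy":0,"dz":13,"twist":0},{"dx":0.1,"dy":0,"dz":14.7,"twist":0},{"dx":0.1,"dy":0,"dz":15.2,"twist":0},{"dx":0.1,"dy":0,"dz":15.4,"twist":0},{"dx":0.1,"dy":0,"dz":15.4,"twist":0}]' 60 40 && python3 -m pendant '[{"dx":0,"dy":0,"dz":0,"twist":0},{"dx":0,"dy":0,"dz":0,"twist":0},{"dx":0,"dy":0,"dz":0,"twist":0},{"dx":0,"dy":0,"dz":0,"twist":0},{"dx":0,"dy":0,"dz":0,"twist":0}]' 0 40
```

```text
time: 10.07
eef_pos: [0.5006, -0.1963, 0.0594]
tcp_rot: [0.718, 0.696, 0.0, 0.001]
contact_force: [-0.1, -0.4, -0.4]
opening: 0.604
finger_force: 0.0
time: 10.7
eef_pos: [0.5, -0.196, 0.0587]
tcp_rot: [0.718, 0.696, 0.0, 0.0]
contact_force: [-2.1, 1.1, 5.4]
opening: 0.226
finger_force: 40.0
```

```bash
python3 -m pendant '[{"dx":0,"dy":0,"dz":-0.5,"twist":0},{"dx":0,"dy":0,"dz":-1.5,"twist":0},{"dx":0,"dy":0,"dz":-3.5,"twist":0},{"dx":0,"dy":0,"dz":-6,"twist":0},{"dx":0,"dy":0,"dz":-9,"twist":0},{"dx":0,"dy":0,"dz":-11.5,"twist":0},{"dx":0,"dy":0,"dz":-12,"twist":0},{"dx":0,"dy":0,"dz":-12,"twist":0}]' && python3 w.py w5
```

```text
time: 11.7
eef_pos: [0.4991, -0.1955, 0.1772]
tcp_rot: [0.718, 0.696, -0.0, -0.0]
contact_force: [-0.5, -0.1, -3.7]
opening: 0.224
finger_force: 39.2
tcp [ 0.4991 -0.1955  0.1772] toolx yaw 88.18 open 0.224
yellow tab 237 z 0.083 c [ 496.2 -295.9] [10.2 19.2] 88.7
yellow top 31 z 0.0492 c [ 478.2 -314. ] [ 4.9 11.3] 87.7
```

View pics/w5.png

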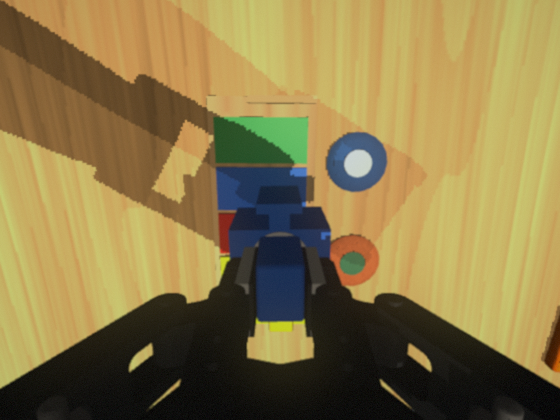

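Blue hangs upright at (280,270) and the blue and green seats are bare. Carrying it to the second pocket from the right, above green's tab height.

```bash
python3 -m pendant '[{"dx":3.5,"dy":0.2,"dz":0,"twist":0},{"dx":9,"dy":0.5,"dz":0,"twist":-1},{"dx":15,"dy":0.8,"dz":0,"twist":-2},{"dx":21,"dy":1.2,"dz":0,"twist":-3},{"dx":27,"dy":1.5,"dz":0,"twist":-3.5},{"dx":32,"dy":1.8,"dz":0,"twist":-3.5},{"dx":35,"dy":2,"dz":0,"twist":-3.5},{"dx":35.9,"dy":2,"dz":0,"twist":-3.5},{"dx":35.9,"dy":2,"dz":0,"twist":-3.5}]'; python3 tray.py w6;  python3 - <<'E'
from h import *
img,P,ray,t=cloud('wrist'); Z=P[...,2]
a=(Z>.010)&(Z<.02)&(abs(P[...,0]-.53)<.025)&(P[...,1]>.1)&(P[...,1]<.4)
y=P[a][:,1]; h,e=np.histogram(y,np.arange(.1,.4,.005)); print([(e[i].round(3),h[i]) for i in range(len(h)) if h[i]>40])
E
```

```text
time: 12.88
eef_pos: [0.5302, 0.1623, 0.1765]
tcp_rot: [0.696, 0.718, -0.001, -0.001]
contact_force: [-0.3, -0.3, -3.3]
opening: 0.222
finger_force: 39.1
tcp [0.5302 0.1623 0.1765] toolx yaw 91.73 open 0.222
z0 -0.0009047935082355796 3631 ((527.9554443359375, 231.917724609375), (76.67070770263672, 174.9925994873047), 1.7060319185256958)
[(np.float64(0.195), np.int64(78)), (np.float64(0.2), np.int64(251)), (np.float64(0.275), np.int64(376)), (np.float64(0.28), np.int64(82))]
```

```bash
python3 -m pendant '[{"dx":0,"dy":0,"dz":2,"twist":0},{"dx":0,"dy":0,"dz":6,"twist":0},{"dx":0,"dy":0,"dz":9.5,"twist":0},{"dx":0,"dy":0,"dz":11,"twist":0},{"dx":0,"dy":0,"dz":11.6,"twist":0},{"dx":0,"dy":0,"dz":11.9,"twist":0},{"dx":0,"dy":0,"dz":12.1,"twist":0},{"dx":0,"dy":0,"dz":12.2,"twist":0},{"dx":0,"dy":0,"dz":12.3,"twist":0},{"dx":0,"dy":0,"dz":12.3,"twist":0}]'
```

```text
time: 14.22
eef_pos: [0.531, 0.1625, 0.055]
tcp_rot: [0.697, 0.717, 0.0, 0.0]
contact_force: [-1.0, 0.5, -2.9]
opening: 0.227
finger_force: 39.2
```

```bash
python3 -m pendant '[{"dx":0,"dy":0,"dz":0.05,"twist":0},{"dx":0,"dy":0,"dz":0.1,"twist":0},{"dx":0,"dy":0,"dz":0.15,"twist":0},{"dx":0,"dy":0,"dz":0.15,"twist":0}]'
```

```text
time: 14.72
eef_pos: [0.531, 0.1625, 0.0537]
tcp_rot: [0.697, 0.717, -0.0, -0.0]
contact_force: [-1.6, -0.0, 1.3]
opening: 0.226
finger_force: 39.6
```

Contact (the weight is off the wrist). Release, rise and check.

```bash
python3 -m pendant '[{"dx":0,"dy":0,"dz":0,"twist":0},{"dx":0,"dy":0,"dz":0,"twist":0},{"dx":0,"dy":0,"dz":0,"twist":0},{"dx":0,"dy":0,"dz":0,"twist":0},{"dx":0,"dy":0,"dz":-2,"twist":0},{"dx":0,"dy":0,"dz":-6,"twist":0},{"dx":0,"dy":0,"dz":-11,"twist":0},{"dx":0,"dy":0,"dz":-15,"twist":0},{"dx":0,"dy":0,"dz":-16,"twist":0},{"dx":0,"dy":0,"dz":-16,"twist":0}]' 55 && python3 g.py
```

```text
time: 15.98
eef_pos: [0.5309, 0.1624, 0.2132]
tcp_rot: [0.697, 0.717, 0.0, 0.0]
contact_force: [0.8, -0.4, -1.3]
opening: 0.547
finger_force: 0.0
wrist blue top 179 z [0.0431 0.0439 0.0447] [539.8 162.4] [52.4 32.4] 89.7
scene green tab 106 z [0.0725 0.077  0.078 ] [535.7  85.2] [19.9 24.3] 1.7
scene green top 255 z [0.042  0.0437 0.0481] [535.   85.8] [55.4 51.6] 89.5
scene blue tab 129 z [0.0726 0.0771 0.0781] [532.4 161.7] [19.8 23.5] 1.3
scene blue top 321 z [0.0414 0.0435 0.0482] [532.2 162.1] [50.6 56.1] 1.5
```

```bash
python3 -m pendant '[{"dx":-4,"dy":-0.4,"dz":0,"twist":0.5},{"dx":-10,"dy":-1.1,"dz":0,"twist":1.2},{"dx":-16,"dy":-1.8,"dz":0,"twist":2},{"dx":-22,"dy":-2.4,"dz":0,"twist":2.8},{"dx":-28,"dy":-3.1,"dz":0,"twist":3.5},{"dx":-34,"dy":-3.8,"dz":0,"twist":3.5},{"dx":-39,"dy":-4.3,"dz":0,"twist":3.5},{"dx":-40.3,"dy":-4.4,"dz":0,"twist":3.5},{"dx":-40.3,"dy":-4.4,"dz":0,"twist":3.5}]' 60 && python3 w.py w7
```

```text
time: 17.25
eef_pos: [0.4981, -0.2416, 0.2117]
tcp_rot: [0.719, 0.695, -0.0, -0.002]
contact_force: [-1.6, 0.8, 0.8]
opening: 0.601
finger_force: 0.0
tcp [ 0.4981 -0.2416  0.2117] toolx yaw 88.1 open 0.601
red tab 184 z 0.0828 c [ 498.3 -234.6] [10.9 17.7] 88.0
red top 789 z 0.0489 c [ 496.5 -230. ] [51.9 34.4] 6.3
yellow tab 670 z 0.0827 c [ 496.1 -287.8] [26.8 19.7] 88.6
yellow top 1174 z 0.0489 c [ 495.9 -291. ] [51.4 50. ] 88.0
```

```bash
python3 -m pendant '[{"dx":0,"dy":0,"dz":4,"twist":0},{"dx":0,"dy":0,"dz":9,"twist":0},{"dx":0,"dy":0,"dz":13,"twist":0},{"dx":0,"dy":0,"dz":14.7,"twist":0},{"dx":0,"dy":0,"dz":15.3,"twist":0},{"dx":0,"dy":0,"dz":15.5,"twist":0},{"dx":0,"dy":0,"dz":15.5,"twist":0}]' 60 40 && python3 -m pendant '[{"dx":0,"dy":0,"dz":0,"twist":0},{"dx":0,"dy":0,"dz":0,"twist":0},{"dx":0,"dy":0,"dz":0,"twist":0},{"dx":0,"dy":0,"dz":0,"twist":0},{"dx":0,"dy":0,"dz":0,"twist":0}]' 0 40
```

```text
time: 18.18
eef_pos: [0.4998, -0.2422, 0.0599]
tcp_rot: [0.718, 0.696, 0.0, 0.001]
contact_force: [0.2, -0.0, -0.5]
opening: 0.604
finger_force: 0.0
time: 18.8
eef_pos: [0.4991, -0.2421, 0.0592]
tcp_rot: [0.718, 0.696, -0.0, 0.0]
contact_force: [-1.6, -0.4, 5.7]
opening: 0.229
finger_force: 41.9
```

```bash
python3 -m pendant '[{"dx":0,"dy":0,"dz":-0.5,"twist":0},{"dx":0,"dy":0,"dz":-1.5,"twist":0},{"dx":0,"dy":0,"dz":-3.5,"twist":0},{"dx":0,"dy":0,"dz":-6,"twist":0},{"dx":0,"dy":0,"dz":-9,"twist":0},{"dx":0,"dy":0,"dz":-11.5,"twist":0},{"dx":0,"dy":0,"dz":-12,"twist":0},{"dx":0,"dy":0,"dz":-12,"twist":0}]' && python3 w.py w8
```

```text
time: 19.8
eef_pos: [0.4984, -0.2414, 0.1778]
tcp_rot: [0.718, 0.696, -0.0, -0.0]
contact_force: [0.0, 0.3, -2.9]
opening: 0.228
finger_force: 40.9
tcp [ 0.4984 -0.2414  0.1778] toolx yaw 88.18 open 0.228
```

View pics/w8.png

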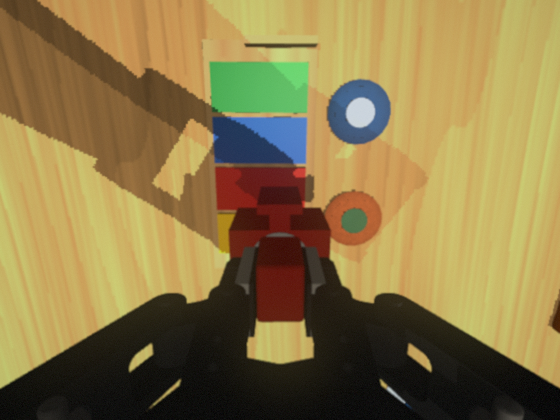

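Red hangs upright at (280,275), with three seats bare. Carrying it to the third pocket.

```bash
python3 -m pendant '[{"dx":4,"dy":0.1,"dz":0,"twist":0},{"dx":10,"dy":0.3,"dz":0,"twist":-1},{"dx":16,"dy":0.5,"dz":0,"twist":-2},{"dx":22,"dy":0.6,"dz":0,"twist":-3},{"dx":28,"dy":0.8,"dz":0,"twist":-3.5},{"dx":34,"dy":1,"dz":0,"twist":-3.5},{"dx":40,"dy":1.2,"dz":0,"twist":-3.5},{"dx":45,"dy":1.3,"dz":0,"twist":-3.5},{"dx":48.2,"dy":1.4,"dz":0,"twist":-3.5},{"dx":48.2,"dy":1.4,"dz":0,"twist":-3.5}]'; python3 tray.py w9
```

```text
time: 21.1
eef_pos: [0.5268, 0.2414, 0.1763]
tcp_rot: [0.695, 0.719, -0.001, -0.001]
contact_force: [-0.3, -0.4, -2.3]
opening: 0.225
finger_force: 40.9
tcp [0.5268 0.2414 0.1763] toolx yaw 91.89 open 0.225
z0 -0.0009388280085549094 2978 ((526.2224731445312, 291.25286865234375), (76.87255096435547, 134.2091827392578), 1.751452922821045)
```

```bash
python3 -m pendant '[{"dx":-0.1,"dy":0.1,"dz":2,"twist":0},{"dx":-0.1,"dy":0.1,"dz":6,"twist":0},{"dx":-0.1,"dy":0.1,"dz":9.5,"twist":0},{"dx":-0.1,"dy":0.1,"dz":11,"twist":0},{"dx":-0.1,"dy":0.1,"dz":11.6,"twist":0},{"dx":-0.1,"dy":0.1,"dz":11.9,"twist":0},{"dx":-0.1,"dy":0.1,"dz":12.1,"twist":0},{"dx":-0.1,"dy":0.1,"dz":12.2,"twist":0},{"dx":-0.1,"dy":0.1,"dz":12.3,"twist":0},{"dx":-0.1,"dy":0.1,"dz":12.3,"twist":0}]'
```

```text
time: 22.4
eef_pos: [0.5291, 0.2388, 0.0555]
tcp_rot: [0.697, 0.717, 0.0, 0.0]
contact_force: [-0.7, 0.1, -2.3]
opening: 0.219
finger_force: 40.8
```

```bash
python3 -m pendant '[{"dx":0,"dy":0,"dz":0.05,"twist":0},{"dx":0,"dy":0,"dz":0.1,"twist":0},{"dx":0,"dy":0,"dz":0.1,"twist":0}]'
```

```text
time: 22.78
eef_pos: [0.5291, 0.2387, 0.0543]
tcp_rot: [0.697, 0.717, -0.0, -0.0]
contact_force: [1.0, -0.3, -2.3]
opening: 0.228
finger_force: 40.9
```

```bash
python3 -m pendant '[{"dx":0,"dy":0,"dz":0.03,"twist":0},{"dx":0,"dy":0,"dz":0.05,"twist":0},{"dx":0,"dy":0,"dz":0.05,"twist":0}]'
```

```text
time: 23.15
eef_pos: [0.5291, 0.2387, 0.0542]
tcp_rot: [0.697, 0.717, -0.0, -0.0]
contact_force: [-1.9, -0.2, 1.0]
opening: 0.225
finger_force: 41.2
```

```bash
python3 -m pendant '[{"dx":0,"dy":0,"dz":0,"twist":0},{"dx":0,"dy":0,"dz":0,"twist":0},{"dx":0,"dy":0,"dz":0,"twist":0},{"dx":0,"dy":0,"dz":0,"twist":0},{"dx":0,"dy":0,"dz":-2,"twist":0},{"dx":0,"dy":0,"dz":-6,"twist":0},{"dx":0,"dy":0,"dz":-11,"twist":0},{"dx":0,"dy":0,"dz":-15,"twist":0},{"dx":0,"dy":0,"dz":-16,"twist":0},{"dx":0,"dy":0,"dz":-16,"twist":0}]' 55 && python3 g.py
```

```text
time: 24.4
eef_pos: [0.5292, 0.2387, 0.2147]
tcp_rot: [0.697, 0.717, 0.001, 0.0]
contact_force: [-0.1, 0.2, -0.8]
opening: 0.551
finger_force: 0.0
wrist green tab 378 z [0.0771 0.078  0.0787] [533.2  86.3] [18.9 24.5] 0.1
wrist green top 694 z [0.0433 0.0441 0.0449] [533.   86.1] [47.2 55.7] 2.7
wrist blue tab 483 z [0.0771 0.0779 0.0788] [530.5 163.4] [18.7 25. ] 1.5
wrist blue top 942 z [0.0431 0.0439 0.0448] [530.7 163.3] [48.2 55.8] 3.4
wrist red tab 547 z [0.077  0.0779 0.0788] [528.1 238.4] [19.3 25.5] 1.9
wrist red top 1078 z [0.043  0.044  0.0448] [528.6 238.9] [48.3 56.5] 1.9
scene green tab 94 z [0.073  0.0771 0.0782] [535.3  84.4] [19.8 22.7] 1.6
scene green top 240 z [0.0423 0.0435 0.0458] [535.   85.5] [51.4 55.3] 0.5
scene blue tab 136 z [0.0726 0.0769 0.078 ] [532.  161.8] [21.  23.8] 0.4
scene blue top 301 z [0.042  0.0434 0.0491] [530.7 162.5] [54.3 56.3] 2.5
scene red tab 145 z [0.0729 0.0771 0.0781] [530.  237.9] [25.5 21.2] 87.1
scene red top 365 z [0.0415 0.0436 0.0486] [530.1 237.6] [51.7 56.8] 0.8
```

```bash
python3 -m pendant '[{"dx":-5,"dy":-0.5,"dz":0,"twist":0.5},{"dx":-11,"dy":-1,"dz":0,"twist":1.2},{"dx":-17,"dy":-1.6,"dz":0,"twist":2},{"dx":-23,"dy":-2.1,"dz":0,"twist":2.8},{"dx":-29,"dy":-2.6,"dz":0,"twist":3.5},{"dx":-35,"dy":-3.2,"dz":0,"twist":3.5},{"dx":-41,"dy":-3.7,"dz":0,"twist":3.5},{"dx":-47,"dy":-4.3,"dz":0,"twist":3.5},{"dx":-52,"dy":-4.7,"dz":0,"twist":3.5},{"dx":-52.6,"dy":-4.8,"dz":0,"twist":3.5}]' 60 && python3 -m pendant '[{"dx":0,"dy":0,"dz":0,"twist":0}]' && python3 w.py w10
```

```text
time: 25.8
eef_pos: [0.4952, -0.291, 0.2116]
tcp_rot: [0.72, 0.694, -0.0, -0.002]
contact_force: [0.3, 0.1, -0.1]
opening: 0.598
finger_force: 0.0
time: 25.92
eef_pos: [0.4959, -0.288, 0.2121]
tcp_rot: [0.719, 0.695, 0.0, -0.002]
contact_force: [0.0, 0.8, 0.7]
opening: 0.599
finger_force: 0.0
tcp [ 0.4959 -0.288   0.2121] toolx yaw 88.13 open 0.599
yellow top 304 z 0.0489 c [ 511.  -305.9] [22.4 17.5] 89.7
```

```bash
python3 -m pendant '[{"dx":0,"dy":0,"dz":4,"twist":0},{"dx":0,"dy":0,"dz":9,"twist":0},{"dx":0,"dy":0,"dz":13,"twist":0},{"dx":0,"dy":0,"dz":14.7,"twist":0},{"dx":0,"dy":0,"dz":15.3,"twist":0},{"dx":0,"dy":0,"dz":15.5,"twist":0},{"dx":0,"dy":0,"dz":15.5,"twist":0}]' 60 40 && python3 -m pendant '[{"dx":0,"dy":0,"dz":0,"twist":0},{"dx":0,"dy":0,"dz":0,"twist":0},{"dx":0,"dy":0,"dz":0,"twist":0},{"dx":0,"dy":0,"dz":0,"twist":0},{"dx":0,"dy":0,"dz":0,"twist":0}]' 0 40
```

```text
time: 26.85
eef_pos: [0.4975, -0.2892, 0.0604]
tcp_rot: [0.718, 0.696, 0.0, 0.001]
contact_force: [0.3, 0.4, -0.0]
opening: 0.6
finger_force: 0.0
time: 27.48
eef_pos: [0.4969, -0.289, 0.0598]
tcp_rot: [0.718, 0.696, -0.0, 0.001]
contact_force: [-1.4, -0.4, 5.4]
opening: 0.228
finger_force: 40.6
```

```bash
python3 -m pendant '[{"dx":0,"dy":0,"dz":-0.5,"twist":0},{"dx":0,"dy":0,"dz":-1.5,"twist":0},{"dx":0,"dy":0,"dz":-3.5,"twist":0},{"dx":0,"dy":0,"dz":-6,"twist":0},{"dx":0,"dy":0,"dz":-9,"twist":0},{"dx":0,"dy":0,"dz":-11.5,"twist":0},{"dx":0,"dy":0,"dz":-12,"twist":0},{"dx":0,"dy":0,"dz":-12,"twist":0}]'
```

```text
time: 28.48
eef_pos: [0.4964, -0.2884, 0.179]
tcp_rot: [0.718, 0.696, 0.0, 0.0]
contact_force: [0.2, -0.5, -4.5]
opening: 0.227
finger_force: 39.5
```

```bash
python3 -m pendant '[{"dx":4,"dy":0.1,"dz":0,"twist":0},{"dx":10,"dy":0.2,"dz":0,"twist":-1},{"dx":16,"dy":0.3,"dz":0,"twist":-2},{"dx":22,"dy":0.4,"dz":0,"twist":-3},{"dx":28,"dy":0.5,"dz":0,"twist":-3.5},{"dx":34,"dy":0.6,"dz":0,"twist":-3.5},{"dx":40,"dy":0.7,"dz":0,"twist":-3.5},{"dx":46,"dy":0.8,"dz":0,"twist":-3.5},{"dx":52,"dy":0.9,"dz":0,"twist":-3.5},{"dx":57,"dy":1,"dz":0,"twist":-3.5}]' && python3 -m pendant '[{"dx":3,"dy":0,"dz":0,"twist":0},{"dx":3.5,"dy":0.1,"dz":0,"twist":0},{"dx":3.5,"dy":0.1,"dz":0,"twist":0}]' && python3 tray.py w11
```

```text
time: 29.72
eef_pos: [0.5233, 0.2829, 0.1768]
tcp_rot: [0.696, 0.718, -0.001, -0.001]
contact_force: [0.8, 0.1, -3.2]
opening: 0.225
finger_force: 39.5
time: 30.1
eef_pos: [0.5239, 0.3155, 0.1773]
tcp_rot: [0.696, 0.718, -0.001, -0.0]
contact_force: [-0.3, -0.5, -4.9]
opening: 0.223
finger_force: 39.5
tcp [0.5239 0.3155 0.1773] toolx yaw 91.71 open 0.223
z0 -0.0009246597177698379 1165 ((524.7114868164062, 328.16717529296875), (76.13716888427734, 59.87155532836914), 1.8089220523834229)
```

View pics/w11.png

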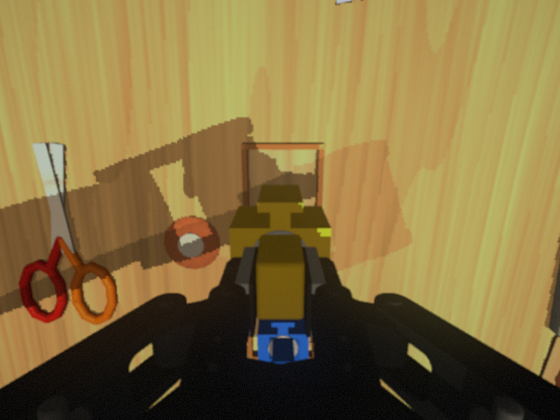

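Yellow hangs upright at (280,270) over the last, empty pocket, whose far wall is at row 146. Setting it down.

```bash
python3 -m pendant '[{"dx":0.05,"dy":0.1,"dz":2,"twist":0},{"dx":0.05,"dy":0.1,"dz":6,"twist":0},{"dx":0.05,"dy":0.1,"dz":9.5,"twist":0},{"dx":0.05,"dy":0.1,"dz":11,"twist":0},{"dx":0.05,"dy":0.1,"dz":11.6,"twist":0},{"dx":0.05,"dy":0.1,"dz":11.9,"twist":0},{"dx":0.05,"dy":0.1,"dz":12.1,"twist":0},{"dx":0.05,"dy":0.1,"dz":12.2,"twist":0},{"dx":0.05,"dy":0.1,"dz":12.3,"twist":0},{"dx":0.05,"dy":0.1,"dz":12.3,"twist":0}]'
```

```text
time: 31.4
eef_pos: [0.5256, 0.3165, 0.0559]
tcp_rot: [0.697, 0.717, 0.0, 0.0]
contact_force: [-0.3, 0.3, -3.2]
opening: 0.225
finger_force: 39.6
```

```bash
python3 -m pendant '[{"dx":0,"dy":0,"dz":0.05,"twist":0},{"dx":0,"dy":0,"dz":0.1,"twist":0},{"dx":0,"dy":0,"dz":0.1,"twist":0}]'
```

```text
time: 31.78
eef_pos: [0.5256, 0.3165, 0.0549]
tcp_rot: [0.697, 0.717, 0.0, -0.0]
contact_force: [-0.6, -0.2, -4.2]
opening: 0.226
finger_force: 39.7
```

```bash
python3 -m pendant '[{"dx":0,"dy":0,"dz":0.03,"twist":0},{"dx":0,"dy":0,"dz":0.05,"twist":0},{"dx":0,"dy":0,"dz":0.05,"twist":0}]'
```

```text
time: 32.15
eef_pos: [0.5256, 0.3165, 0.0548]
tcp_rot: [0.697, 0.717, -0.0, -0.0]
contact_force: [-2.7, 0.1, 1.5]
opening: 0.228
finger_force: 40.2
```

```bash
python3 -m pendant '[{"dx":0,"dy":0,"dz":0,"twist":0},{"dx":0,"dy":0,"dz":0,"twist":0},{"dx":0,"dy":0,"dz":0,"twist":0},{"dx":0,"dy":0,"dz":0,"twist":0},{"dx":0,"dy":0,"dz":-2,"twist":0},{"dx":0,"dy":0,"dz":-6,"twist":0},{"dx":0,"dy":0,"dz":-11,"twist":0},{"dx":0,"dy":0,"dz":-15,"twist":0},{"dx":0,"dy":0,"dz":-16,"twist":0},{"dx":0,"dy":0,"dz":-16,"twist":0}]' 55 && python3 g.py
```

```text
time: 33.4
eef_pos: [0.5257, 0.3165, 0.2153]
tcp_rot: [0.697, 0.717, 0.001, 0.0]
contact_force: [-0.7, -0.8, -0.4]
opening: 0.549
finger_force: 0.0
wrist blue tab 437 z [0.0766 0.0778 0.0787] [530.3 163.3] [19.8 25.5] 2.0
wrist blue top 878 z [0.0432 0.044  0.0449] [530.2 162.7] [48.4 57.4] 2.4
wrist red tab 524 z [0.0768 0.0778 0.0786] [527.9 238.7] [18.8 26. ] 2.1
wrist red top 1093 z [0.043  0.0439 0.0448] [528.1 239. ] [49.1 57.4] 2.9
wrist yellow tab 34 z [0.077  0.0777 0.0786] [525.9 318.5] [15.9 23.2] 5.7
wrist yellow top 659 z [0.0428 0.0438 0.0448] [526.3 317.7] [47.8 56.6] 0.7
scene green tab 96 z [0.0723 0.0771 0.0783] [534.8  84.4] [21.5 22.3] 2.9
scene green top 233 z [0.0423 0.0435 0.0451] [534.8  85.8] [51.6 55.1] 0.1
scene blue tab 128 z [0.0733 0.0771 0.0782] [532.8 161.7] [20.9 23.7] 0.9
scene blue top 305 z [0.0418 0.0434 0.0488] [532.1 162.1] [57.1 51.8] 89.7
scene red tab 149 z [0.0726 0.077  0.0782] [530.2 237.3] [21.1 24.5] 1.6
scene red top 352 z [0.0416 0.0434 0.0482] [529.2 237.7] [54.5 56.9] 1.2
scene yellow top 119 z [0.0426 0.0434 0.0444] [539.1 317.8] [28.9 62.9] 20.1
```

View pics/s_last.png

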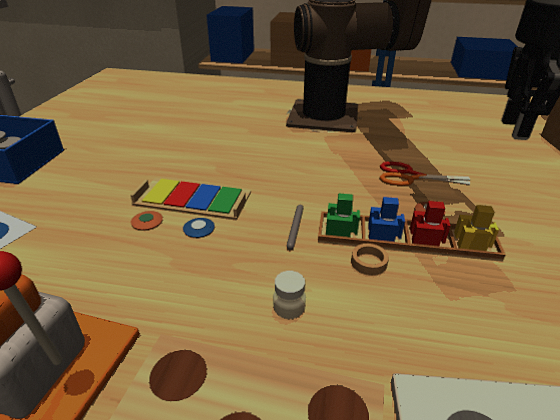

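The final scene view shows green (344,215), blue (387,218), red (431,223) and yellow (476,228) upright in their pockets, in reverse order. The rack at (190,195) is empty and the gripper is clear.

```bash
python3 -c "
from plant import ctrl
print(ctrl.sign_off())"
```

```text
the job is handed in; nothing more can be done
None
```

All four dies stand upright and flat in the tray in reverse order, from the robot's left yellow, red, blue, green; the job was handed in at about 33.5 s.

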